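Mesh the drive yoke onto the pump's splined shaft

TASK

Take the two-eared drive yoke from the blue tray and slide it, splined bore down, onto the upright splined shaft of the pump in the test fixture: rock it round under light pressure until the teeth mesh, and bring it fully home on the shaft's shoulder. Turn yoke and shaft together until the two ears stand in line with the two red index lines on the fixture plate, then let go. Be gentle: never force it onto the teeth or let it drop, and leave the other parts where they are.

Things in the scene. Friction and masses are not known exactly. Their poses are not given: they have to be found in the camera images.
- yoke: Steel drive yoke, about 0.5 kg (varies), standing on its round hub in the tray. Origin: centre of the hub's underside, z up along the bore. Hub 50 mm across, 34 mm high. Two ears rise at +x and -x: flat outer faces 58 mm apart, inner faces 38 mm apart, each 10 mm thick, 32 mm wide along y, from z 24 to a rounded top at z 70 mm, each with a dark cross hole.
- ears_top (a point): Point on the yoke's axis level with the tops of the ears, 70 mm above its origin. Grip from above across the ears' flat outer faces, fingers closing along the yoke's x, TCP about 8 mm below this point. Half a turn of the yoke changes nothing.
- bore (a point): Centre of the bore's lower mouth (the yoke's origin). The bore runs right through the hub: 6 inward teeth on a 29 mm circle, 6 slots 9.6 mm wide and 36.6 mm across their bottoms; one slot lies on the yoke's +x axis, the others every 60 deg.
- pump: Grey gear pump hanging shaft-up in a fixture fixed to the table: dark base 200 x 170 mm, four pillars, aluminium plate 190 (x) x 160 (y) mm whose top is 115 mm above the table. Origin: centre of the base's underside; the shaft's axis is its z. Two red index lines, 34 mm long, are painted on the plate along the pump's x axis, one on each side of the shaft.
- shaft_tip (a point): Centre of the shaft's end, 172 mm above the table (does not turn). Six splines run from here to the shoulder: core 27 mm, 35 mm over the teeth, teeth 8 mm wide every 60 deg with 1.5 mm lead-in. Their angle differs every time and is not measured: find it by feel, within 30 deg either way of any start. Until the teeth mesh the yoke rests on this tip.
- shoulder (a point): Centre of the top of the shaft's round shoulder (44 mm across), 42 mm below the tip, 130 mm above the table: the home yoke rests here, its origin at this point. Fitted, it has 0.8 mm side play and 3 deg turning play each way. The shaft turns with the meshed yoke, either way, against a steady drag of 0.3 N m, and stays where it is left.
- tray: Blue kit tray, 170 (x) x 350 (y) x 30 mm high, walls and floor 5 mm, fixed to the table. Origin: centre of its underside. The yoke, the flange and the bearing stand in it in a row along its y, 115 mm apart, in any order.
- flange: Loose dark steel companion flange, disc 72 mm across and 9 mm thick with a 44 mm boss, 36 mm high in all, standing in the tray. Origin: centre of its underside. Leave it.
- bearing: Loose steel bearing ring, 62 mm across, 30 mm bore, 20 mm high, in the tray. Origin: centre of its underside. Leave it.
- pump_a: Finished grey pump with red caps, 100 x 118 x 147 mm, 3 kg, loose at the back of the bench. Origin: centre of its underside. Leave it.
- pump_b: Finished grey pump with black caps, 100 x 118 x 147 mm, 3 kg, loose at the back of the bench. Origin: centre of its underside. Leave it.
- wrench: Loose steel wrench, 190 mm long, lying near the robot on its left. Leave it.
- mallet: Loose rubber mallet with a wooden handle, 270 mm long, lying on the right. Leave it.
- grease: Loose white grease jar with a yellow cap, 68 mm across, 70 mm high, on the right. Origin: centre of its underside. Leave it.
There are look-alikes about, which are no part of the job. What is shaped like the yoke but orange or turquoise is not meant.

How it is judged:
By the outcome, as a careful person would: the job done as asked, in the order asked, and still so for the second after the job is handed in, with the robot touching nothing.
It also fails if it takes over 72 s, if anything falls off the work surface, if the arm or the gripper's body presses on something with over 40 N, if the wrist force passes 120 N, or if a joint passes its speed limit or range.

ROBOT

A 6-joint arm with a two-finger parallel gripper is mounted at the origin on the work surface. World frame = base frame: x ahead of the robot, y to its left, z up, the work surface at z = 0. Lengths are in m, angles in degrees, forces in N, time in s.
With the tool pointing down it reaches from about 0.4 to 0.925 m from the base axis. Payload 3.4 kg.
Tool frame: the origin (TCP) lies between the finger pads, 19 mm behind the fingertips; this is the grasp point; z points along the fingers, y is the line along which they close (so a half turn about z gives the same grasp; the last joint's range is limited). The gripper opens to 85 mm and grips with 20 to 120 N. Pads are 22 mm wide; open, the fingers measure 114 mm over their backs; the gripper's body (76 mm by 85 mm) begins 54 mm behind the grasp point. The pads swing forward as they close: fully open they stand 13 mm farther back than shut.
Start: joints at [-73.654, 17.578, 86.31, -0, 76.112, -4.211], TCP at [0.202, -0.538, 0.25] pointing down, gripper open.
Joint ranges: [-179.03, 179.03], [-60, 130.46], [8.19, 133.38], [-81.62, 261.62], [5.75, 156.47], [-153.77, 153.77]. Speed limits (degrees/s): [147.25, 147.25, 180, 180, 180, 180].

INTERFACE

Orientations are given as [roll, pitch, yaw] about the fixed x, y, z axes, in that order (R = Rz(yaw) Ry(pitch) Rx(roll)).
In Python, from plant import robot gives the robot as it stands.
- The arm moves only by the shell command python3 -m jog 'ROWS'. ROWS is text: rows parted by semicolons, each of 7 numbers parted by spaces: the shift along the tool's x, y, z in mm, then the turn, a rotation vector about the tool's x, y, z in degrees, then the finger opening in mm, from 0 to 85.4. A call has 1 to 8 rows; each row shifts and turns the commanded pose from where the row before left it, along the tool's axes as they then stand; what a row does not reach is not made up. A row lasts 1/10 s, in which the tool goes at most 50 mm and 8.59 degrees, less where a joint would pass 70% of its speed; a pose out of reach is approached as far as the arm can. A call with a gripper value outside its range is refused whole. The fingers move at their own pace and stop on an object; the grip force is fixed at half the most. Time passes only in rows, so rows that do not move let the fingers close. It gives the time, the measured TCP pose, the force, the opening and the grip force at its end, in the units of the state.
- robot.read_state(): the state, without advancing time (a new reading comes with each control period).
- robot.capture(name): name is "scene" or "side" or "wrist"; returns the picture (480x640x3 uint8, red, green, blue); there is no depth.
- robot.get_calibration(name): a dict with "intrinsics" (3x3 intrinsics, pixels), "world_from_camera" (4x4, takes a point from camera to world coordinates); the wrist camera has in their place "T_tool_cam" (4x4, takes a point from camera to tool coordinates, whose origin is the TCP and whose axes are the flange's). Camera axes: x right, y up, looking along -z (the intrinsics and any distortion apply to the point x, -y, -z); pixel columns grow to the right and rows downward; lengths in m; the calibration is good to about 2 mm. A picture is of the moment at which its call begins: read the wrist's pose just before it. get_calibration takes no time and is no camera call.
- robot.close_job(): hands the job in; it is judged then, once.
Trained networks look in the newest picture that a camera, given by its name, has taken for a name from the list of things; names that differ only in an ending like _2 or _b are one class to them, and where a whole thing is asked for, a point or a joint stands for the part that bears it (a point fixed in the world has none). Each returns a list of dicts, best first, with "score" (0 to 1); they miss things now and then, are a little off and sometimes report something else, mostly with a low value. They report only what shows in the picture. A call takes as long as a camera call. They do not tell look-alikes from the thing itself.
- robot.trace(camera, name): "pixels" (480x640 bool, what is visible of it) and "box" ([left, top, width, height] in pixels, round what is visible of it).
The state is a dict: "clock": time; "joint_pos": joint angles; "joint_velocities": joint speeds; "joint_efforts": joint torques, N m; "position": TCP position; "tool_rot": TCP orientation; "wrist_force": force on the tool from outside, world axes, zero at the start; "moment": the same for the moment, N m; "finger_gap": finger opening in m; "grasp_force": force on a finger pad.
Only numpy, scipy, OpenCV 4.12 (cv2) and the standard library are available. Lean on these libraries where they do the work, as an engineer would, in place of code of your own. Each camera call takes 0.05 s, during which the arm holds its last target. There are 200 camera calls.

## Working session

There is one attempt and no reset: what is moved stays moved. The work goes in short steps, Python scripts to look and compute and a shell command to move; the robot and the scene stay as the last step left them, time stands still between calls to the robot, and variables do not carry over. Pictures are saved under pics/ and viewed, at most 10 in all, crops included, and the job is handed in when it is done.

```bash
mkdir -p pics; ls
python3 - <<'E'
from plant import robot
import cv2,numpy as np
s=robot.read_state();print({k:np.round(v,3).tolist() for k,v in s.items()})
ims=[]
for c in("scene","side"):
    im=robot.capture(c);cv2.imwrite(f"pics/{c}0.png",im[:,:,::-1])
    cal=robot.get_calibration(c);print(c,{k:np.round(v,4).tolist() if not isinstance(v,str) else v for k,v in cal.items()})
    for n in("yoke","pump","tray","shaft_tip"):
        for d in robot.trace(c,n)[:4]:
            ys,xs=np.nonzero(d["pixels"]);print(c,n,round(d["score"],2),d["box"],xs.mean().round(1),ys.mean().round(1))
print(robot.get_calibration("wrist"))
E
```

```text
pics
{'clock': 0.0, 'joint_pos': [-73.652, 17.619, 86.383, -0.001, 76.112, -4.211], 'joint_velocities': [-0.07, -0.052, 0.067, 0.029, -0.003, -0.053], 'joint_efforts': [-0.001, -45.756, -25.191, -0.0, 0.013, -0.0], 'position': [0.202, -0.538, 0.249], 'tool_rot': [-179.886, -0.007, 20.559], 'wrist_force': [0.047, 0.212, -0.443], 'moment': [-0.01, -0.021, -0.022], 'grasp_force': 0.0, 'finger_gap': 0.085}
scene {'intrinsics': [[619.9186, 0.0, 316.588], [0.0, 619.9186, 239.2117], [0.0, 0.0, 1.0]], 'world_from_camera': [[0.2656, -0.6897, 0.6736, 1.5634], [0.9641, 0.1871, -0.1886, -0.2983], [0.004, 0.6995, 0.7146, 1.2486], [0.0, 0.0, 0.0, 1.0]]}
scene yoke 0.94 [491.0, 254.6, 25.9, 32.6] 501.6 268.5
scene yoke 0.84 [321.4, 210.0, 21.9, 29.6] 330.2 223.5
scene yoke 0.64 [355.7, 203.6, 19.7, 25.9] 364.1 219.1
scene yoke 0.62 [391.6, 241.2, 25.3, 33.9] 404.1 261.3
scene pump 0.94 [215.4, 227.3, 81.4, 96.4] 257.5 275.9
scene pump 0.8 [219.8, 328.7, 53.6, 65.2] 246.2 358.0
scene pump 0.67 [288.1, 309.4, 48.0, 58.5] 312.4 336.5
scene pump 0.61 [427.1, 239.7, 28.1, 31.0] 440.5 255.8
scene tray 0.
[... 718 characters left out ...]
199.8
side pump 0.61 [292.5, 146.9, 44.2, 47.1] 312.3 171.2
side tray 0.61 [182.9, 251.8, 138.4, 126.7] 251.9 314.2
side shaft_tip 0.94 [315.1, 185.9, 80.8, 81.0] 354.9 225.8
{'intrinsics': array([[377.02629097,   0.        , 318.19951801],
       [  0.        , 377.02629097, 241.91416808],
       [  0.        ,   0.        ,   1.        ]]), 'T_tool_cam': array([[-6.49155409e-04,  9.52821613e-01,  3.03530152e-01,
         7.74738234e-02],
       [ 9.99999089e-01,  2.59435597e-04,  1.32428021e-03,
        -7.08352858e-04],
       [ 1.18305628e-03,  3.03530735e-01, -9.52820913e-01,
        -1.23389540e-01],
       [ 0.00000000e+00,  0.00000000e+00,  0.00000000e+00,
         1.00000000e+00]])}
```

Run:
```python
import cv2,numpy as np
a=cv2.imread("pics/scene0.png")[180:400,190:540];b=cv2.imread("pics/side0.png")[130:430,160:460]
cv2.imwrite("pics/cs.png",cv2.resize(a,None,fx=2.28,fy=2.28,interpolation=cv2.INTER_CUBIC))
cv2.imwrite("pics/cb.png",cv2.resize(b,None,fx=2,fy=2,interpolation=cv2.INTER_CUBIC))
```

```text
(no output)
```

View pics/cs.png

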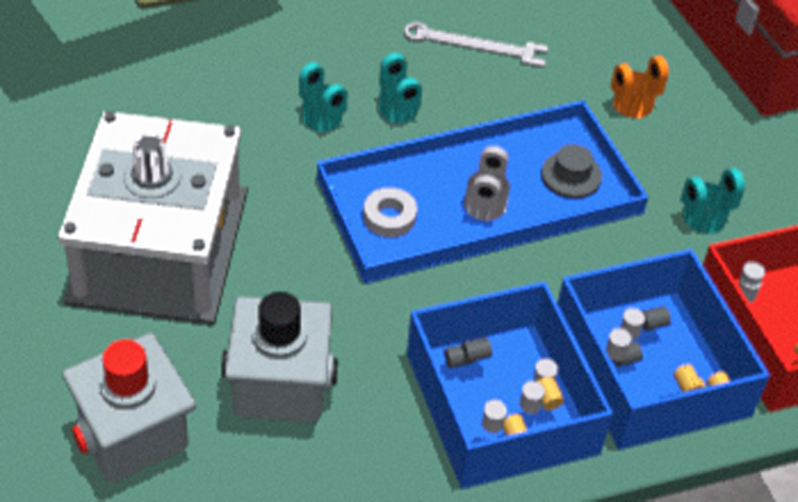

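View pics/cb.png

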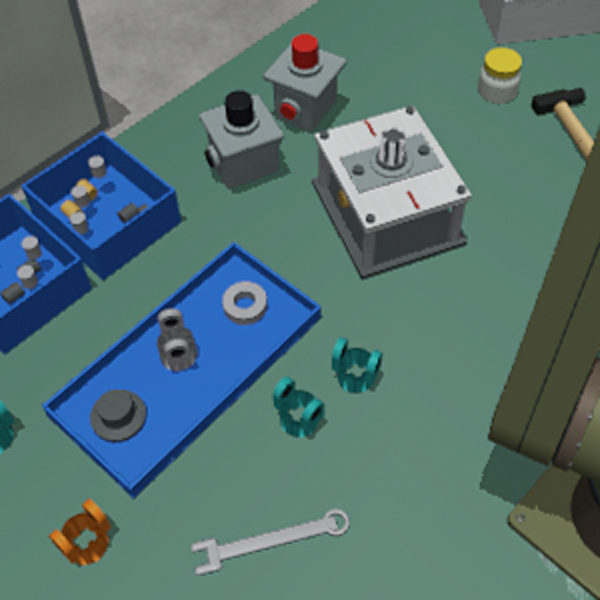

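The steel yoke stands mid-tray: scene (404,261), side (248,301). The look-alikes are turquoise at scene (330,223), (364,219) and (501,268), and orange at about (470,217). Only the one in the tray is bare steel, and the crops confirm it. The pump fixture's shaft tip is at scene (256,243), side (356,197), with red lines on both sides.

```bash
cat > h.py <<'E'
import numpy as np,cv2
from plant import robot
from scipy.spatial.transform import Rotation as R
def tool():
    s=robot.read_state();T=np.eye(4);T[:3,:3]=R.from_euler('xyz',s['tool_rot'],degrees=True).as_matrix();T[:3,3]=s['position'];return T,s
def W(c,T=None):
    k=robot.get_calibration(c)
    return np.array(k['intrinsics']),(np.array(k['world_from_camera']) if c!='wrist' else T@np.array(k['T_tool_cam']))
def plane(K,M,uv,z):
    d=np.linalg.inv(K)@[uv[0],uv[1],1];d=M[:3,:3]@(d*[1,-1,-1]);o=M[:3,3];return o+d*(z-o[2])/d[2]
def proj(K,M,p):
    q=M[:3,:3].T@(np.asarray(p)-M[:3,3]);q=q*[1,-1,-1];return (K@q)[:2]/q[2]
def red(im,box=None):
    h=im.astype(int);m=((h[...,0]>h[...,1]+60)&(h[...,0]>h[...,2]+60)).astype(np.uint8)
    n,l,st,c=cv2.connectedComponentsWithStats(m)
    return [(c[i],st[i]) for i in range(1,n) if st[i,4]>8 and(box is None or(box[0]<c[i][0]<box[2] and box[1]<c[i][1]<box[3]))]
E
python3 - <<'E'
from h import *
box={'scene':(215,225,300,300),'side':(315,180,400,245)};tip={'scene':(255.8,242.7),'side':(356,197)};yk={'scene':(404,261.3),'side':(247.5,300.7)}
for c in box:
    K,M=W(c);im=cv2.imread(f"pics/{c}0.png")[:,:,::-1]
    L=[plane(K,M,r[0],.115) for r in red(im,box[c])];print(c,'red',[l.round(4)[:2] for l in L])
    if len(L)==2:
        d=L[1]-L[0];print('mid',(L[0]+L[1])[:2]/2,np.linalg.norm(d),np.degrees(np.arctan2(d[1],d[0])))
    print('tip',plane(K,M,tip[c],.172)[:2],'yoke',plane(K,M,yk[c],.005+.035)[:2])
E
```

```text
scene red [array([ 0.4527, -0.1303]), array([ 0.5866, -0.1917])]
mid [ 0.51967306 -0.16096048] 0.14730345930199382 -24.63238751722261
tip [ 0.5215371  -0.15904081] yoke [0.56318907 0.22156218]
side red [array([ 0.4507, -0.1293])]
tip [ 0.51963579 -0.16085085] yoke [0.55757233 0.22309   ]
```

```bash
python3 -m jog '43 -24 -5 0 0 0 85;43 -24 -5 0 0 0 85;43 -24 -5 0 0 0 85;43 -24 -5 0 0 0 85;43 -24 -5 0 0 0 85;43 -24 -5 0 0 0 85;43 -24 -5 0 0 0 85;43 -24 -5 0 0 0 85' && python3 -m jog '43 -24 -5 0 0 0 85;43 -24 -5 0 0 0 85;0 0 0 0 0 -7.5 85;0 0 0 0 0 -7.5 85;0 0 0 0 0 -7.5 85;0 0 0 0 0 -7.5 85;0 0 0 0 0 -7.5 85;0 0 0 0 0 -7.5 85' && python3 -m jog '0 0 0 0 0 0 85;0 0 0 0 0 0 85'
python3 - <<'E'
from h import *
T,s=tool();im=robot.capture('wrist');cv2.imwrite('pics/w1.png',im[:,:,::-1])
K,M=W('wrist',T);print(s['position'],s['tool_rot'])
for c,st in red(im):print(c,st,plane(K,M,c,.115)[:2])
E
```

```text
clock: 1.3
position: [0.4575, -0.2362, 0.2905]
tool_rot: [180.0, -0.0, 20.5]
wrist_force: [1.0, -1.0, 0.9]
finger_gap: 0.0851
grasp_force: 0.0
clock: 2.1
position: [0.5202, -0.1626, 0.3]
tool_rot: [180.0, 0.0, 65.9]
wrist_force: [0.0, -0.2, -0.0]
finger_gap: 0.0848
grasp_force: 0.0
clock: 2.3
position: [0.5202, -0.1627, 0.3]
tool_rot: [180.0, 0.0, 65.4]
wrist_force: [0.7, -0.8, -0.6]
finger_gap: 0.0848
grasp_force: 0.0
[ 0.5202026  -0.1626807   0.30003802] [1.79996614e+02 6.51972305e-04 6.53813257e+01]
[546.36476427 120.82382134] [530 110  33  22 403] [ 0.71363022 -0.16450107]
[621.38058888 178.32551799] [ 598  152   42   55 1834] [ 0.75786504 -0.23381571]
[228.75103734 217.49792531] [209 215  41   6 241] [ 0.45157775 -0.12941755]
[405.0781893 217.4691358] [385 215  41   6 243] [ 0.58637807 -0.19119943]
```

View pics/w1.png

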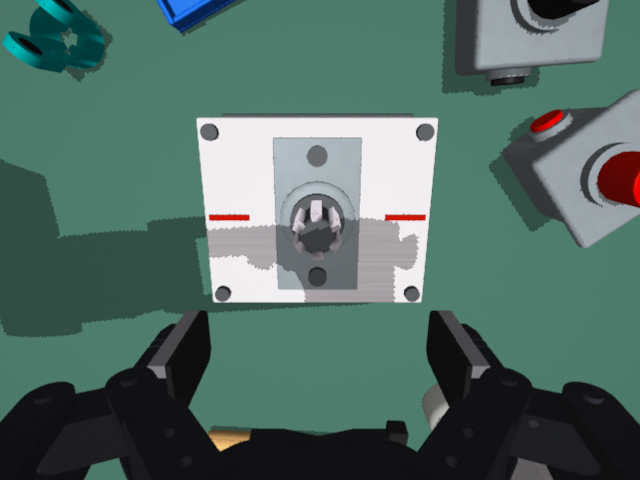

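The wrist view shows the fixture with the index lines at (229,217) and (405,217) and the shaft at about (317,235). I'll enlarge the shaft for its centre and tooth angle.

Run:
```python
from h import *
im=cv2.imread('pics/w1.png')[180:270,265:370];cv2.imwrite('pics/w1c.png',cv2.resize(im,None,fx=6,fy=6,interpolation=cv2.INTER_CUBIC))
T=np.eye(4);T[:3,:3]=R.from_euler('xyz',[180,0,65.38],degrees=True).as_matrix();T[:3,3]=[.5202,-.16268,.30004]
K,M=W('wrist',T);print((proj(K,M,[.51898,-.1603,.172])-[265,180])*6,[(plane(K,M,(265+u/6,180+v/6),.172)-0)[:2].round(4) for u,v in((310,340),(310,350),(310,360))])
```

```text
[308.90470508 342.93777339] [array([ 0.5192, -0.16  ]), array([ 0.5187, -0.1611]), array([ 0.5182, -0.1622])]
```

View pics/w1c.png

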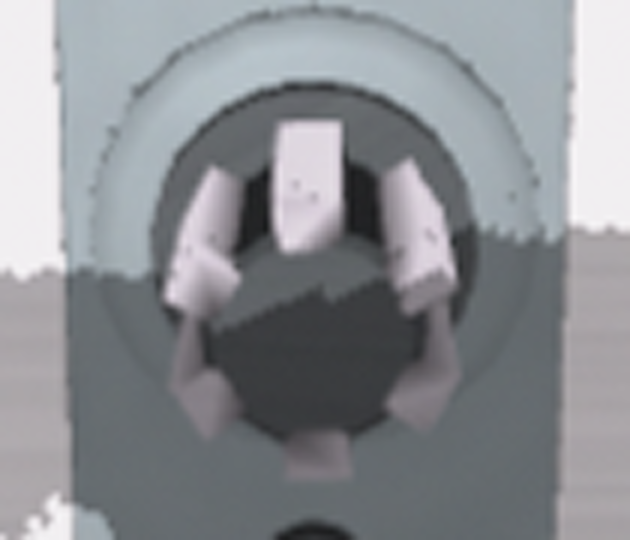

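```bash
python3 -m jog '46 -15.5 0 0 0 0 85;46 -15.5 0 0 0 0 85;46 -15.5 0 0 0 0 85;46 -15.5 5 0 0 0 85;46 -15.5 10 0 0 0 85;46 -15.5 15 0 0 0 85;46 -15.5 20 0 0 0 85;46 -15.5 10 0 0 0 85' && python3 -m jog '0 0 0 0 0 0 85;0 0 0 0 0 0 85'
python3 - <<'E'
from h import *
T,s=tool();im=robot.capture('wrist');K,M=W('wrist',T)
b=im.copy()
for d in robot.trace('wrist','yoke')[:3]:
    ys,xs=np.nonzero(d["pixels"]);print(d['score'],d['box'],xs.mean(),ys.mean(),plane(K,M,(xs.mean(),ys.mean()),.04))
for a in range(100,600,100):cv2.line(b,(a,0),(a,6),(255,255,0));
cv2.imwrite('pics/w2.png',b[:,:,::-1]);print(s['position'],s['tool_rot'],proj(K,M,[.56,.222,.075]))
E
```

```text
clock: 3.15
position: [0.5585, 0.2221, 0.2398]
tool_rot: [-179.9, 0.1, 65.4]
wrist_force: [0.8, 0.1, 0.2]
finger_gap: 0.0851
grasp_force: 0.0
clock: 3.35
position: [0.5589, 0.2216, 0.2405]
tool_rot: [-180.0, 0.1, 65.6]
wrist_force: [-0.8, -0.6, -0.1]
finger_gap: 0.085
grasp_force: 0.0
0.98 [22.9, 0.0, 85.1, 37.2] 65.97651421508034 14.780799340749898 [0.44803475 0.44232651 0.04      ]
0.91 [285.5, 177.3, 73.3, 65.1] 321.2007776599505 212.3799929303641 [0.56113738 0.22289956 0.04      ]
0.83 [124.7, 287.3, 80.6, 76.4] 159.4958837772397 320.9583535108959 [0.37450831 0.18937893 0.04      ]
[0.55890375 0.22155163 0.24052621] [-1.79961596e+02  8.15031448e-02  6.56411851e+01] [320.58873131 224.0932569 ]
```

View pics/w2.png

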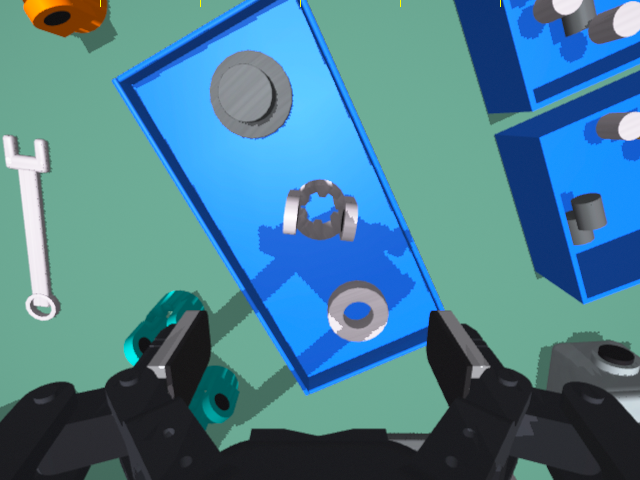

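The steel yoke is at (321,212), between the flange (250,95) and the bearing (358,311), with its ears nearly along the closing line. One enlarged crop for its angle.

Run:
```python
from h import *
im=cv2.imread('pics/w2.png')[165:255,270:375];cv2.imwrite('pics/w2c.png',cv2.resize(im,None,fx=6,fy=6,interpolation=cv2.INTER_CUBIC))
```

```text
(no output)
```

View pics/w2c.png

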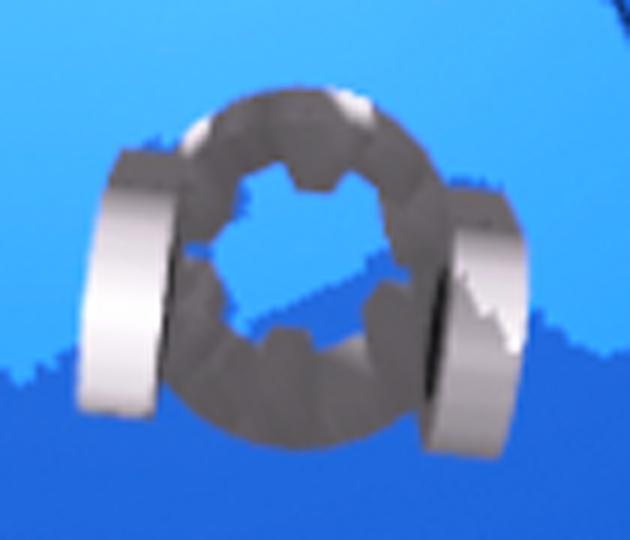

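Run:
```python
from h import *
from scipy.optimize import least_squares
T,s=tool();K,M=W('wrist',T)
def pts(p):
    Rz=R.from_euler('z',p[2],degrees=True).as_matrix();P=lambda q:proj(K,M,Rz@q+[p[0],p[1],.005])
    o=[]
    for x in(-.029,.029):
        c=np.array([P([x,sg*.016*np.cos(a),.054+.016*np.sin(a)]) for sg in(-1,1) for a in np.linspace(0,1.57,30)])
        o+=list(c[c[:,1].argmax()])
    h=np.array([P([.025*np.cos(a),.025*np.sin(a),z]) for a in np.linspace(0,6.28,90) for z in(0,.034)])
    return np.array(o+[h[:,1].max(),h[:,1].min()])
ob=np.array([283,233.3,353,241.3,165+448/6,165+88/6])
r=least_squares(lambda p:pts([p[0]/1e3,p[1]/1e3,p[2]])-ob,[560,222,-31],diff_step=1e-4)
print(r.x,r.fun.round(2))
t=T[:3,:3].T@(np.array([r.x[0]/1e3,r.x[1]/1e3,.067])-T[:3,3]);print(t*1e3,'tool yaw now',s['tool_rot'][2])
```

```text
[560.65976829 220.63270004 -31.35939295] [ 0.49  0.21 -0.49  0.12  0.21 -0.61]
[  1.46780079   0.71266753 174.45406237] tool yaw now 65.49330164503783
```

```bash
python3 -m jog '1.5 0.7 20 0 0 6.9 85;0 0 40 0 0 0 85;0 0 40 0 0 0 85;0 0 35 0 0 0 85;0 0 25 0 0 0 85;0 0 14 0 0 0 85;0 0 0 0 0 0 85;0 0 0 0 0 0 85' && python3 -m jog '0 0 0 0 0 0 50;0 0 0 0 0 0 50;0 0 0 0 0 0 50;0 0 0 0 0 0 50;0 0 0 0 0 0 50;0 0 0 0 0 0 50;0 0 0 0 0 0 50;0 0 0 0 0 0 50'
```

```text
clock: 4.25
position: [0.5616, 0.2211, 0.0683]
tool_rot: [179.9, -0.1, 58.6]
wrist_force: [0.4, -1.2, 0.1]
finger_gap: 0.0849
grasp_force: 0.0
clock: 5.05
position: [0.5616, 0.2222, 0.0692]
tool_rot: [179.9, -0.1, 58.7]
wrist_force: [-0.9, -0.8, 6.3]
finger_gap: 0.0567
grasp_force: 66.3
```

```bash
python3 -m jog '0 0 -10 0 0 0 50;0 0 -25 0 0 0 50;0 0 -35 0 0 0 50;0 0 -40 0 0 0 50;0 0 -40 0 0 0 50;0 0 -40 0 0 0 50;0 0 -20 0 0 0 50;0 0 0 0 0 0 50'
python3 - <<'E'
from h import *
T,s=tool();print(s['position'],s['tool_rot'],s['finger_gap'],s['wrist_force'])
t=T[:3,:3].T@(np.array([.519,-.1605,s['position'][2]])-T[:3,3]);print(t*1e3)
im=robot.capture('wrist');cv2.imwrite('pics/w3.png',im[:,:,::-1])
E
```

```text
clock: 5.85
position: [0.562, 0.2222, 0.2813]
tool_rot: [179.7, -0.3, 58.7]
wrist_force: [0.4, 0.4, -5.0]
finger_gap: 0.0565
grasp_force: 66.1
[0.56201267 0.22221411 0.28125319] [179.71863231  -0.31585019  58.67056685] 0.05647908555633958 [ 0.41685771  0.40967838 -5.01546104]
[-349.27073675  162.26168521   -1.12860171]
```

View pics/w3.png

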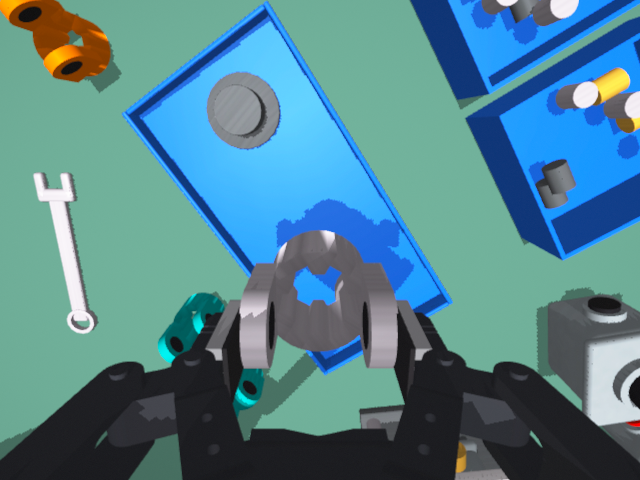

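The yoke is held, hub at (318,290), ears at (258,330) and (381,330). The tray has only the flange and bearing left. Next I fit its offset in the grip.

Run:
```python
from h import *
im=cv2.imread('pics/w3.png').astype(int)
d=im[...,0]-im[...,2]  # blue minus red
for c in(312,318,324):
    print(c,'top',[(r,d[r,c]) for r in range(226,236)],'bot',[(r,d[r,c]) for r in range(344,358)])
for c in(250,258,266,374,382,390):print(c,[(r,*im[r,c]) for r in range(360,374,2)])
print('ear L row 320',[(c,im[320,c].sum()) for c in range(234,282,3)]);print('R',[(c,im[320,c].sum()) for c in range(356,404,3)])
K,M=W('wrist',np.eye(4))
def rows(tx,ty,tz,al):
    # yoke z up = tool -z ; yoke x along tool y ; yoke y along tool x
    Ry=R.from_euler('y',al,degrees=True).as_matrix();B=np.array([[0,1,0],[1,0,0],[0,0,-1.]])
    P=lambda q:proj(K,M,Ry@(B@(np.array(q)-[0,0,.062]))+[tx,ty,tz])
    h=np.array([P([.025*np.cos(a),.025*np.sin(a),z]) for a in np.linspace(0,6.28,180) for z in(0,.034)])
    e=np.array([P([-.029,s*.016*np.cos(a),.054+.016*np.sin(a)]) for s in(-1,1) for a in np.linspace(0,1.57,60)])
    return h[:,1].min(),h[:,1].max(),e[:,1].max(),e[e[:,1].argmax(),0]
for q in((0,0,0,0),(-.002,0,0,0),(-.002,0,.002,0),(-.002,0,.002,2),(.002,0,0,0)):print(q,np.round(rows(*q),2))
```

```text
312 top [(226, np.int64(190)), (227, np.int64(191)), (228, np.int64(191)), (229, np.int64(190)), (230, np.int64(110)), (231, np.int64(20)), (232, np.int64(0)), (233, np.int64(1)), (234, np.int64(1)), (235, np.int64(1))] bot [(344, np.int64(1)), (345, np.int64(1)), (346, np.int64(1)), (347, np.int64(2)), (348, np.int64(1)), (349, np.int64(1)), (350, np.int64(10)), (351, np.int64(58)), (352, np.int64(126)), (353, np.int64(211)), (354, np.int64(223)), (355, np.int64(212)), (356, np.int64(195)), (357, np.int64(195))]
318 top [(226, np.int64(190)), (227, np.int64(191)), (228, np.int64(191)), (229, np.int64(164)), (230, np.int64(63)), (231, np.int64(0)), (232, np.int64(1)), (233, np.int64(0)), (234, np.int64(0)), (235, np.int64(-1))] bot [(344, np.int64(2)), (345, np.int64(0)), (346, np.int64(0)), (347, np.int64(1)), (348, np.int64(0)), (349, np.int64(1)), (350, np.int64(2)), (351, np.int64(41)), (352, np.int64(91)), (353, np.int64(106)), (354, np.int64(104)), (355, np.int64(105)), (356, np.int64(106)), (357, np.int64(108))]
324 top [(226, np.int64(191)), (227, np.int64(191)), (228, np.int
[... 2904 characters left out ...]
267, np.int64(265)), (270, np.int64(58)), (273, np.int64(52)), (276, np.int64(273)), (279, np.int64(291))]
R [(356, np.int64(294)), (359, np.int64(289)), (362, np.int64(196)), (365, np.int64(60)), (368, np.int64(182)), (371, np.int64(411)), (374, np.int64(476)), (377, np.int64(478)), (380, np.int64(474)), (383, np.int64(474)), (386, np.int64(476)), (389, np.int64(474)), (392, np.int64(477)), (395, np.int64(480)), (398, np.int64(75)), (401, np.int64(80))]
(0, 0, 0, 0) [230.79 354.22 372.13 244.07]
(-0.002, 0, 0, 0) [234.54 357.92 376.57 244.39]
(-0.002, 0, 0.002, 0) [233.44 355.39 373.25 245.36]
(-0.002, 0, 0.002, 2) [229.93 352.52 372.65 245.38]
(0.002, 0, 0, 0) [227.01 350.5  367.66 243.76]
```

```bash
python3 -m jog '-20 9.3 0 0 0 0 50;-40 18.6 0 0 0 0 50;-40 18.6 0 0 0 0 50;-40 18.6 0 0 0 0 50;-40 18.6 0 0 0 0 50;-40 18.6 0 0 0 0 50;-40 18.6 0 0 0 0 50;-40 18.6 0 0 0 0 50' && python3 -m jog '-30 14 0 0 0 0 50;-19 8.7 0 0 0 0 50;0 0 0 0 0 7.8 50;0 0 0 0 0 7.8 50;0 0 0 0 0 7.8 50;0 0 0 0 0 0 50;0 0 0 0 0 0 50'
cat >> h.py <<'E'
def rep(tgt=(.5192,-.1605),off=(-.0007,0,.0652)):
    T,s=tool();b=T[:3,:3]@np.array(off)+T[:3,3]
    e=T[:3,:3].T@(np.array([*tgt,b[2]])-b)
    print('bore',(b*1e3).round(2),'need tool mm',(e*1e3).round(2),'rot',s['tool_rot'].round(2) if hasattr(s['tool_rot'],'round') else s['tool_rot'],'F',np.round(s['wrist_force'],1),'M',np.round(s['moment'],2),'gap',s['finger_gap'],s['clock'])
E
python3 -c "from h import *;rep()"
```

```text
clock: 6.7
position: [0.5213, -0.1082, 0.2743]
tool_rot: [-179.7, 0.1, 58.7]
wrist_force: [0.9, -0.0, -5.6]
finger_gap: 0.0568
grasp_force: 65.9
clock: 7.4
position: [0.5164, -0.1603, 0.2752]
tool_rot: [-179.8, 0.1, 35.4]
wrist_force: [-0.7, -0.5, -6.5]
finger_gap: 0.0567
grasp_force: 65.9
bore [ 515.53 -160.6   210.01] need tool mm [ 3.05  2.05 -0.01] rot [-1.798e+02  1.300e-01  3.545e+01] F [-0.7 -0.5 -6.5] M [-0.01 -0.04  0.02] gap 0.056706591449781706 7.4
```

```bash
python3 -m jog '1.5 1 0 0 0 0 50;1.5 1 10 0 0 0 50;0 0 12 0 0 0 50;0 0 8 0 0 0 50;0 0 3 0 0 0 50;0 0 0 0 0 0 50;0 0 0 0 0 0 50'
python3 - <<'E'
from h import *
rep();im=robot.capture('side');K,M=W('side');print(proj(K,M,[.519,-.16,.2]))
a=robot.capture('wrist')[150:390,200:440];b=im[150:250,300:400]
cv2.imwrite('pics/v4.png',np.hstack([cv2.resize(a,(400,400)),cv2.resize(b,(400,400),interpolation=cv2.INTER_CUBIC)])[:,:,::-1])
E
```

```text
clock: 8.1
position: [0.5213, -0.1608, 0.2443]
tool_rot: [180.0, -0.0, 35.3]
wrist_force: [0.8, -0.4, -4.3]
finger_gap: 0.0569
grasp_force: 65.9
bore [ 520.77 -161.21  179.07] need tool mm [-0.87 -1.48 -0.  ] rot [ 1.7999e+02 -1.0000e-02  3.5260e+01] F [ 0.8 -0.4 -4.3] M [ 0.02 -0.05 -0.03] gap 0.056924301716237496 8.1
[356.57079548 190.11344784]
```

View pics/v4.png

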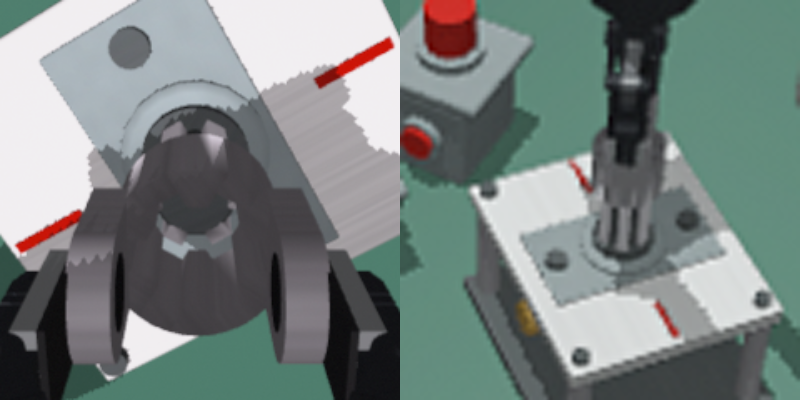

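The bore stands squarely over the splines in both views. I'll correct the small residual offset and descend gently.

```bash
python3 -m jog '-0.9 -1.4 1 0 0 0 50;0 0 1.5 0 0 0 50;0 0 1 0 0 0 50;0 0 0 0 0 0 50;0 0 0 0 0 0 50;0 0 0 0 0 0 50' && python3 -c "from h import *;rep()"
```

```text
clock: 8.8
position: [0.5197, -0.1601, 0.2407]
tool_rot: [180.0, -0.0, 35.3]
wrist_force: [-0.1, -0.1, -4.8]
finger_gap: 0.0567
grasp_force: 65.9
bore [ 519.1  -160.5   175.52] need tool mm [0.08 0.06 0.  ] rot [180.    -0.    35.26] F [-0.1 -0.1 -4.8] M [ 0.05 -0.01  0.06] gap 0.056730843923803356 8.8
```

```bash
python3 -m jog '0 0 1 0 0 0 50;0 0 1 0 0 0 50;0 0 0.7 0 0 0 50;0 0 0.7 0 0 0 50;0 0 0 0 0 0 50;0 0 0 0 0 0 50' && python3 -c "from h import *;rep()" && python3 -m jog '0 0 0.7 0 0 0 50;0 0 0.7 0 0 0 50;0 0 0 0 0 0 50;0 0 0 0 0 0 50' && python3 -c "from h import *;rep()"
```

```text
clock: 9.4
position: [0.5196, -0.1601, 0.2373]
tool_rot: [-180.0, 0.0, 35.3]
wrist_force: [1.0, -0.1, -4.3]
finger_gap: 0.0568
grasp_force: 65.9
bore [ 519.05 -160.45  172.08] need tool mm [ 0.1   0.13 -0.  ] rot [-180.      0.     35.26] F [ 1.  -0.1 -4.3] M [-0.    0.    0.01] gap 0.05680265388299395 9.4
clock: 9.8
position: [0.5196, -0.1601, 0.2358]
tool_rot: [-180.0, 0.0, 35.3]
wrist_force: [-0.2, 0.2, -5.3]
finger_gap: 0.0569
grasp_force: 65.9
bore [ 519.02 -160.46  170.65] need tool mm [ 0.12  0.14 -0.  ] rot [-179.99    0.     35.26] F [-0.2  0.2 -5.3] M [ 0.04  0.04 -0.03] gap 0.056926630474870794 9.8
```

```bash
python3 -m jog '0 0 0.8 0 0 0 50;0 0 0.8 0 0 0 50;0 0 0.8 0 0 0 50;0 0 0 0 0 0 50;0 0 0 0 0 0 50' && python3 -c "from h import *;rep()"
```

```text
clock: 10.3
position: [0.52, -0.1604, 0.2336]
tool_rot: [179.9, -0.0, 35.3]
wrist_force: [-0.2, -0.6, -4.5]
finger_gap: 0.0567
grasp_force: 66.0
bore [ 519.5  -160.8   168.41] need tool mm [-0.07 -0.41 -0.  ] rot [ 1.7995e+02 -2.0000e-02  3.5260e+01] F [-0.2 -0.6 -4.5] M [-0.24 -0.29  0.02] gap 0.05673055066154453 10.3
```

Already 3.6 mm below the tip with no vertical load, so the teeth have meshed at the angle read from the picture. I'll continue gently.

```bash
python3 -m jog '0 0 1 0 0 0 50;0 0 1 0 0 0 50;0 0 1 0 0 0 50;0 0 1 0 0 0 50;0 0 0 0 0 0 50' && python3 -c "from h import *;rep()"
```

```text
clock: 10.8
position: [0.5201, -0.1604, 0.2296]
tool_rot: [179.9, -0.0, 35.3]
wrist_force: [3.2, -2.6, -5.8]
finger_gap: 0.0567
grasp_force: 66.0
bore [ 519.57 -160.84  164.38] need tool mm [-0.11 -0.49 -0.  ] rot [ 1.7994e+02 -2.0000e-02  3.5260e+01] F [ 3.2 -2.6 -5.8] M [-0.53 -0.58  0.01] gap 0.05672035769226581 10.8
```

```bash
python3 -m jog '0.1 0.5 0 0 0 0 50;0 0 1 0 0 0 50;0 0 1 0 0 0 50;0 0 0 0 0 0 50' && python3 -c "from h import *;rep()" && python3 -m jog '0 0 1.5 0 0 0 50;0 0 1.5 0 0 0 50;0 0 1.5 0 0 0 50;0 0 0 0 0 0 50' && python3 -c "from h import *;rep()"
```

```text
clock: 11.2
position: [0.5201, -0.1605, 0.2274]
tool_rot: [180.0, -0.0, 35.3]
wrist_force: [2.5, -2.1, -5.2]
finger_gap: 0.0569
grasp_force: 66.1
bore [ 519.55 -160.89  162.2 ] need tool mm [-0.06 -0.52 -0.  ] rot [ 1.7999e+02 -1.0000e-02  3.5260e+01] F [ 2.5 -2.1 -5.2] M [-0.42 -0.57  0.04] gap 0.05694704403472816 11.2
clock: 11.6
position: [0.5201, -0.1605, 0.2228]
tool_rot: [180.0, -0.0, 35.3]
wrist_force: [2.7, -2.0, -5.8]
finger_gap: 0.0569
grasp_force: 66.1
bore [ 519.55 -160.9   157.56] need tool mm [-0.06 -0.52 -0.  ] rot [179.99  -0.    35.26] F [ 2.7 -2.  -5.8] M [-0.41 -0.63  0.08] gap 0.056924357847084196 11.6
```

```bash
python3 -m jog '0 0.3 2 0 0 0 50;0 0 2 0 0 0 50;0 0 2.5 0 0 0 50;0 0 2.5 0 0 0 50;0 0 2.5 0 0 0 50;0 0 0 0 0 0 50' && python3 -c "from h import *;rep()" && python3 -m jog '0 0 2.5 0 0 0 50;0 0 2.5 0 0 0 50;0 0 2.5 0 0 0 50;0 0 1.5 0 0 0 50;0 0 0 0 0 0 50' && python3 -c "from h import *;rep()"
```

```text
clock: 12.2
position: [0.5201, -0.1606, 0.2109]
tool_rot: [-180.0, 0.0, 35.3]
wrist_force: [3.9, -1.3, -7.5]
finger_gap: 0.0565
grasp_force: 65.9
bore [ 519.5  -161.01  145.75] need tool mm [ 0.05 -0.59  0.  ] rot [-1.7998e+02  1.0000e-02  3.5260e+01] F [ 3.9 -1.3 -7.5] M [-0.37 -0.65  0.07] gap 0.05648894913108562 12.2
clock: 12.7
position: [0.5201, -0.1607, 0.2021]
tool_rot: [-180.0, 0.0, 35.3]
wrist_force: [3.7, -2.3, -7.1]
finger_gap: 0.0566
grasp_force: 66.0
bore [ 519.5  -161.05  136.93] need tool mm [ 0.08 -0.62  0.  ] rot [-1.7998e+02  1.0000e-02  3.5260e+01] F [ 3.7 -2.3 -7.1] M [-0.27 -0.64  0.12] gap 0.05656061211996842 12.7
```

```bash
python3 -m jog '0 0 1.5 0 0 0 50;0 0 1.5 0 0 0 50;0 0 1 0 0 0 50;0 0 0.7 0 0 0 50;0 0 0 0 0 0 50;0 0 0 0 0 0 50' && python3 -c "from h import *;rep()" && python3 -m jog '0 0 0.6 0 0 0 50;0 0 0.6 0 0 0 50;0 0 0 0 0 0 50' && python3 -c "from h import *;rep()"
```

```text
clock: 13.3
position: [0.5201, -0.1606, 0.1977]
tool_rot: [-180.0, 0.0, 35.3]
wrist_force: [2.8, -1.1, -5.7]
finger_gap: 0.0567
grasp_force: 66.1
bore [ 519.52 -161.01  132.45] need tool mm [ 0.03 -0.6   0.  ] rot [-1.7999e+02  1.0000e-02  3.5260e+01] F [ 2.8 -1.1 -5.7] M [-0.33 -0.53  0.05] gap 0.05665403303152048 13.3
clock: 13.6
position: [0.5201, -0.1606, 0.1966]
tool_rot: [-180.0, -0.0, 35.3]
wrist_force: [2.8, -0.2, -4.4]
finger_gap: 0.0572
grasp_force: 66.0
bore [ 519.55 -161.05  131.39] need tool mm [ 0.03 -0.65  0.  ] rot [-180.     -0.     35.25] F [ 2.8 -0.2 -4.4] M [-0.28 -0.47  0.06] gap 0.0571783923507091 13.6
```

```bash
python3 -m jog '0 0 0.6 0 0 0 50;0 0 0.6 0 0 0 50;0 0 0 0 0 0 50' && python3 -c "from h import *;rep()" && python3 -m jog '0 0 0.5 0 0 0 50;0 0 0.5 0 0 0 50;0 0 0 0 0 0 50' && python3 -c "from h import *;rep()"
```

```text
clock: 13.9
position: [0.5201, -0.1606, 0.1953]
tool_rot: [-180.0, 0.0, 35.3]
wrist_force: [2.6, -1.4, -4.4]
finger_gap: 0.0569
grasp_force: 66.0
bore [ 519.55 -161.03  130.11] need tool mm [ 0.02 -0.63  0.  ] rot [-179.99    0.     35.26] F [ 2.6 -1.4 -4.4] M [-0.28 -0.48  0.06] gap 0.05688570767889515 13.9
clock: 14.2
position: [0.5202, -0.1607, 0.1943]
tool_rot: [-180.0, 0.0, 35.3]
wrist_force: [2.2, -1.6, -4.9]
finger_gap: 0.0566
grasp_force: 66.0
bore [ 519.58 -161.08  129.11] need tool mm [ 0.03 -0.69  0.  ] rot [-180.      0.     35.26] F [ 2.2 -1.6 -4.9] M [-0.23 -0.46  0.06] gap 0.05657110528959578 14.2
```

```bash
python3 -m jog '0 0 0.5 0 0 0 50;0 0 0.5 0 0 0 50;0 0 0 0 0 0 50' && python3 -c "from h import *;rep()" && python3 -m jog '0 0 0.5 0 0 0 50;0 0 0.5 0 0 0 50;0 0 0 0 0 0 50' && python3 -c "from h import *;rep()"
```

```text
clock: 14.5
position: [0.5201, -0.1606, 0.1942]
tool_rot: [180.0, -0.0, 35.3]
wrist_force: [-0.7, 0.1, 3.9]
finger_gap: 0.0567
grasp_force: 66.9
bore [ 519.59 -161.05  128.97] need tool mm [ 0.   -0.67 -0.  ] rot [ 1.7998e+02 -2.0000e-02  3.5260e+01] F [-0.7  0.1  3.9] M [-0.06  0.    0.06] gap 0.056710049636978226 14.5
clock: 14.8
position: [0.5202, -0.1606, 0.1941]
tool_rot: [179.9, -0.0, 35.3]
wrist_force: [-2.5, -0.0, 9.8]
finger_gap: 0.0568
grasp_force: 67.8
bore [ 519.66 -161.03  128.94] need tool mm [-0.07 -0.7  -0.  ] rot [ 1.7995e+02 -4.0000e-02  3.5260e+01] F [-2.5 -0.   9.8] M [ 0.1   0.32 -0.  ] gap 0.05678636404670828 14.8
```

Home on the shoulder: z stops and contact builds to about 15 N. Now I turn yoke and shaft together by 30° to the index lines.

```bash
python3 -m jog '0 0 -0.4 0 0 -3 50;0 0 0 0 0 -4 50;0 0 0 0 0 -4 50;0 0 0 0 0 -4 50;0 0 0 0 0 -4 50;0 0 0 0 0 0 50' && python3 -c "from h import *;rep()" && python3 -m jog '0 0 0 0 0 -4 50;0 0 0 0 0 -4 50;0 0 0 0 0 -3.1 50;0 0 0 0 0 0 50;0 0 0 0 0 0 50' && python3 -c "from h import *;rep()"
```

```text
clock: 15.4
position: [0.5202, -0.1605, 0.1941]
tool_rot: [179.9, -0.0, 54.3]
wrist_force: [-0.9, 0.5, 8.2]
finger_gap: 0.0564
grasp_force: 67.5
bore [ 519.91 -161.1   128.95] need tool mm [ 0.08 -0.93 -0.  ] rot [ 1.7995e+02 -4.0000e-02  5.4330e+01] F [-0.9  0.5  8.2] M [0.14 0.07 0.1 ] gap 0.056362906768023184 15.4
clock: 15.9
position: [0.5201, -0.1604, 0.1941]
tool_rot: [180.0, -0.0, 65.4]
wrist_force: [-1.6, 1.0, 8.6]
finger_gap: 0.0563
grasp_force: 67.5
bore [ 519.86 -161.07  128.93] need tool mm [ 0.24 -0.84 -0.  ] rot [ 1.7996e+02 -2.0000e-02  6.5370e+01] F [-1.6  1.   8.6] M [0.21 0.17 0.1 ] gap 0.05632604049353717 15.9
```

```bash
python3 -m jog '0 0 -0.4 0 0 0 50;0 0 0 0 0 0 60;0 0 0 0 0 0 70;0 0 0 0 0 0 85;0 0 0 0 0 0 85;0 0 0 0 0 0 85' && python3 -m jog '0 0 -5 0 0 0 85;0 0 -15 0 0 0 85;0 0 -30 0 0 0 85;0 0 -40 0 0 0 85;0 0 -40 0 0 0 85;0 0 -20 0 0 0 85;0 0 0 0 0 0 85;0 0 0 0 0 0 85'
python3 - <<'E'
from h import *
T,s=tool();im=robot.capture('wrist');K,M=W('wrist',T);print(s['position'],s['tool_rot'])
for c,st in red(im):print(c.round(1),st,plane(K,M,c,.115)[:2])
cv2.imwrite('pics/w5f.png',im[:,:,::-1]);cv2.imwrite('pics/w5.png',cv2.resize(im[150:300,200:440],None,fx=3.3,fy=3.3,interpolation=cv2.INTER_CUBIC)[:,:,::-1])
E
```

```text
clock: 16.5
position: [0.52, -0.1607, 0.193]
tool_rot: [-180.0, 0.0, 65.4]
wrist_force: [-0.1, 0.4, -0.2]
finger_gap: 0.0852
grasp_force: 0.0
clock: 17.3
position: [0.52, -0.1606, 0.3433]
tool_rot: [180.0, -0.0, 65.4]
wrist_force: [-0.1, 0.8, -0.3]
finger_gap: 0.0852
grasp_force: 0.0
[ 0.51999158 -0.16061301  0.34329502] [ 1.79968707e+02 -2.04710108e-03  6.53563183e+01]
[523.5 122.8] [510 113  28  20 305] [ 0.71732169 -0.16594095]
[604.1 174.3] [ 566  150   74   51 3017] [ 0.77283535 -0.24144972]
[240.3 208. ] [223 206  36   5 178] [ 0.45184806 -0.12908271]
[395.9 208. ] [378 206  37   5 178] [ 0.58638498 -0.19086082]
```

View pics/w5.png

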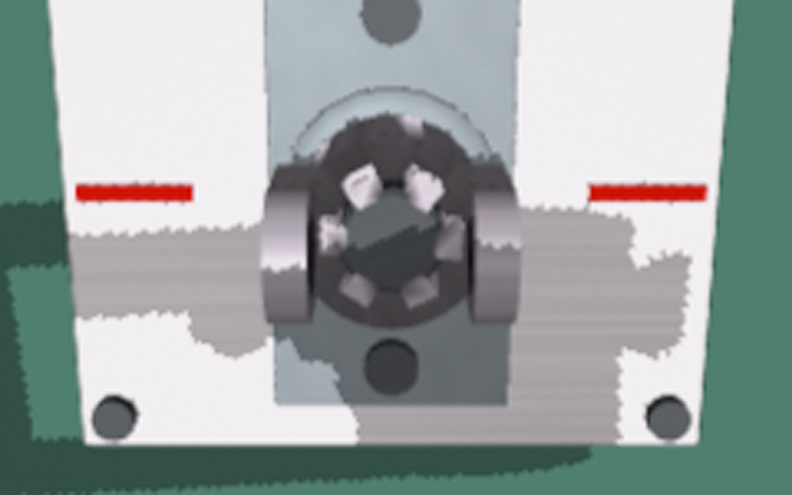

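The ears sit level (lower corners at crop rows 323 and 324) with the red lines at (135,192) and (648,192), all six teeth are in their slots, and the gripper is clear.

```bash
python3 -c "
from plant import robot
print(robot.close_job())"
```

```text
the job is handed in; nothing more can be done
None
```

The steel yoke is fully home on the pump shaft's shoulder, ears in line with the red index lines and released; the job was handed in about 17 s into the 72 s limit, and its verdict was not shown.

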